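Sort nozzles, pipe stubs and test plate on the welding bench

TASK

Clear the welding bench for the next joint. Stand the two ceramic nozzles upright in the two pockets of the black nozzle block, one in each, stand the tall pipe stub in the large pocket and the short pipe stub in the small pocket of the wooden block, and lay the steel test plate along the copper backing bar and slide it, a short edge first, under the sprung clip until it is fully home against the end stop. Let go of everything, and leave the flat electrode box and the side cutters where they lie.

Things in the scene. Friction and masses are not known exactly. Their poses are not given: they have to be found in the camera images.
- small_nozzle: Pink ceramic TIG nozzle standing on its wide base, 35 mm tall; base 20 mm across up to 13 mm height, then narrowing to a neck of about 13 mm. Origin: centre of its underside, z up. 20 g.
- large_nozzle: Cream ceramic TIG nozzle standing on its wide base, 35 mm tall; base 24 mm across up to 13 mm height, then narrowing to a neck of about 17 mm. Origin: centre of its underside, z up. 25 g.
- tall_stub: Light grey sawn pipe stub standing on end, 34 mm across, 50 mm tall. Origin: centre of its underside, z up. About 110 g.
- short_stub: Dark grey sawn pipe stub standing on end, 26 mm across, 32 mm tall. Origin: centre of its underside, z up. About 50 g.
- test_plate: Dark steel test plate lying flat on the bench: 40 mm along its x axis, 60 mm along its y axis, 6 mm thick. Origin: centre of its underside. Either end is alike. About 113 g.
- nozzle_block: Black plastic block fixed to the bench, 128 mm (its x) by 64 mm (y), 10 mm high; two equal round pockets 40 mm across, on its middle line at x = -36 and +10 mm; pocket floors 3 mm above the bench, rim at 10 mm. Four brass collets in a row at x = +47 mm stand up to 16 mm. Origin: centre of its underside.
- pipe_block: Wooden block fixed to the bench, 128 mm (its x) by 70 mm (y), 10 mm high; a large round pocket 54 mm across at x = -30 mm and a small one 42 mm across at x = +34 mm, both on its middle line; pocket floors 3 mm above the bench, rim at 10 mm. Origin: centre of its underside.
- plate_clip: Backing bar with sprung clip, fixed. Origin at underside, x along bar to clip. Base 140x50x4 mm; copper bar 24 wide, x -70 to +30 mm, top 12 above bench. Leaf clip 22 wide, 30 high at x 58: mouth edge x -7, 26 above bench; nose x 16, sprung to 2.5 above bar, lifts as plate is pushed to +x (2 to 6 N). Set plate down (60 mm along x) with centre at x -42; stop face x 34, so home is centre x +4.
- electrode_box: Bystander: flat clear box of electrodes, 80 x 48 x 9 mm, lying on the bench. Origin: centre of its underside, 80 mm along its x. Not to be moved. It lies to the left of the fixed torch stand, whose post at x 0.56, y -0.18 is 335 mm tall, with the torch in front of it (x 0.37 to 0.58, y -0.2 to 0.02, up to 0.25 m high): pass over it with the TCP above 0.45 m.
- cutters: Bystander: side cutters with blue handles lying flat, 152 x 55 x 13 mm, long along its x. Origin: centre of its underside. Not to be moved.

How it is judged:
At the end, for the whole second after the job is handed in: A nozzle stands upright on the floor of each black pocket; tall stub in the large, short stub in the small wooden pocket, upright on the floor; the plate lies flat on the bar, along it within 0.2 rad, within 10 mm of its middle, its edge within 7 mm of the end stop under the clip; all at rest ((((x of small_nozzle in the frame of nozzle_block between -0.048 and -0.024 m and y of small_nozzle in the frame of nozzle_block between -0.012 and 0.012 m and z of small_nozzle in the frame of nozzle_block between 0 and 0.0065 m and angle between small_nozzle's own z axis and vertical below 0.15 rad) and (x of large_nozzle in the frame of nozzle_block between -0.002 and 0.022 m and y of large_nozzle in the frame of nozzle_block between -0.012 and 0.012 m and z of large_nozzle in the frame of nozzle_block between 0 and 0.0065 m and angle between large_nozzle's own z axis and vertical below 0.15 rad)) or ((x of small_nozzle in the frame of nozzle_block between -0.002 and 0.022 m and y of small_nozzle in the frame of nozzle_block between -0.012 and 0.012 m and z of small_nozzle in the frame of nozzle_block between 0 and 0.0065 m and angle between small_nozzle's own z axis and vertical below 0.15 rad) and (x of large_nozzle in the frame of nozzle_block between -0.048 and -0.024 m and y of large_nozzle in the frame of nozzle_block between -0.012 and 0.012 m and z of large_nozzle in the frame of nozzle_block between 0 and 0.0065 m and angle between large_nozzle's own z axis and vertical below 0.15 rad))) and x of tall_stub in the frame of pipe_block between -0.0425 and -0.0175 m and y of tall_stub in the frame of pipe_block between -0.0125 and 0.0125 m and z of tall_stub in the frame of pipe_block between 0 and 0.0065 m and angle between each of tall_stub, short_stub's own z axis and vertical below 0.15 rad and x of short_stub in the frame of pipe_block between 0.0235 and 0.0445 m and y of short_stub in the frame of pipe_block between -0.0105 and 0.0105 m and z of short_stub in the frame of pipe_block between 0 and 0.0065 m and x of test_plate in the frame of plate_clip between -0.003 and 0.01 m and y of test_plate in the frame of plate_clip between -0.01 and 0.01 m and z of test_plate in the frame of plate_clip between 0.009 and 0.015 m and angle between the y axis of test_plate and the x axis of plate_clip, either way round below 0.2 rad and angle between test_plate's own z axis and vertical below 0.1 rad and linear speed of each of small_nozzle, large_nozzle, tall_stub, short_stub, test_plate below 0.02 m/s); the robot touches nothing.
It fails at once if the electrode box is moved more than 20 mm (distance of electrode_box from where it was at the start of the episode above 0.02 m).
It fails at once if the side cutters are moved more than 20 mm (distance of cutters from where it was at the start of the episode above 0.02 m).
It also fails if it takes over 109 s, if anything falls off the work surface, if the arm or the gripper's body presses on something with over 40 N, if the wrist force passes 120 N, or if a joint passes its speed limit or range.

ROBOT

A 6-joint arm with a two-finger parallel gripper is mounted at the origin on a cart in front of the work surface, level with it; the furniture and walls round the work are solid. World frame = base frame: x ahead of the robot, y to its left, z up, the work surface at z = 0. Lengths are in m, angles in rad, forces in N, time in s.
With the tool pointing down it reaches from about 0.25 to 0.725 m from the base axis. Payload 4 kg.
Tool frame: the origin (TCP) lies between the finger pads, 19 mm behind the fingertips; this is the grasp point; z points along the fingers, y is the line along which they close (so a half turn about z gives the same grasp; the last joint's range is limited). The gripper opens to 85 mm and grips with 20 to 120 N. Pads are 22 mm wide; open, the fingers measure 114 mm over their backs; the gripper's body (76 mm by 85 mm) begins 54 mm behind the grasp point. The pads swing forward as they close: fully open they stand 13 mm farther back than shut.
Start: joints at [1.223, 0.241, 0.005, 1.335, 0, 1.571], TCP at [0.17, 0.47, 0.25] pointing down, gripper open.
Joint ranges: [-2.72, 2.72], [-1.05, 1.87], [-1.09, 1.28], [-1.99, 2.15], [-1.42, 1.44], [-3.14, 3.14]. Speed limits (rad/s): [2.79, 2.79, 3.14, 3.14, 3.14, 3.14].

INTERFACE

Orientations are given as a unit quaternion [x, y, z, w].
In Python, from workcell import get_obs, camera, job_done, silhouettes gives the robot as it stands. The module is installed in compiled form; this text tells all that it offers.
- The arm moves only by the tool drive_tool, never from a script. Its argument "increments" is a list of rows, each a list of 3 entries, a list of its own where there are three numbers: the shift along the world's x, y, z in mm, then the turn, a rotation vector about the world's x, y, z in degrees, then the opening, from 0 (shut) to 1 (fully open). A call has 1 to 8 rows; each row shifts and turns the commanded pose from where the row before left it; what a row does not reach is not made up. A row lasts 1/12 s, in which the tool goes at most 41.7 mm and 7.16 degrees, less where a joint would pass 70% of its speed; a pose out of reach is approached as far as the arm can. A call is refused whole if a number of a shift passes 41.7 or a number of a turn 7.16, either way. A call with a gripper value outside its range is refused whole. The fingers move at their own pace and stop on an object; the grip force is fixed at half the most. Time passes only in rows, so rows that do not move let the fingers close. It gives the time, the measured TCP pose, the force, the opening and the grip force at its end, in the units of the state.
- get_obs(): the state, without advancing time (a new reading comes with each control period).
- camera(name): name is "scene" or "top"; returns a dict with "image" (420x560x3 uint8, red, green, blue), "K" (3x3 intrinsics, pixels), "view" (4x4, takes a point from world to camera coordinates). Camera axes: x right, y down, z forward; pixel columns grow to the right and rows downward; lengths in m; the calibration is good to about 2 mm. A picture is of the moment at which its call begins. There is no depth.
- job_done(): hands the job in; it is judged then, once.
Trained networks look in a picture, given as the dict that the camera call returned (one of the last four; its "shot" number tells which), for a name from the list of things; names that differ only in an ending like _2 or _b are one class to them, and where a whole thing is asked for, a point or a joint stands for the part that bears it (a point fixed in the world has none). Each returns a list of dicts, best first, with "conf" (0 to 1); they miss things now and then, are a little off and sometimes report something else, mostly with a low value. They report only what shows in the picture. A call takes as long as a camera call.
- silhouettes(query, picture): "region" (420x560 bool, what is visible of it) and "bbox" ([left, top, right, bottom] in pixels, round what is visible of it).
The state is a dict: "clock": time; "joint_pos": joint angles; "joint_vel": joint speeds; "tau": joint torques, N m; "eef_pos": TCP position; "tool_rot": TCP orientation; "ft_force": force on the tool from outside, world axes, zero at the start; "ft_torque": the same for the moment, N m; "grip_width": finger opening in m; "grasp_force": force on a finger pad.
Only numpy, scipy, OpenCV 4.12 (cv2) and the standard library are available. Lean on these libraries where they do the work, as an engineer would, in place of code of your own. Each camera call takes 0.05 s, during which the arm holds its last target. There are 200 camera calls.

## Working session

There is one attempt and no reset: what is moved stays moved. The work goes in short steps, Python scripts to look and compute and a tool call to move; the robot and the scene stay as the last step left them, time stands still between calls to the robot, and variables do not carry over. Pictures are saved under pics/ and viewed, at most 14 in all, crops included, and the job is handed in when it is done.

Besides the shell and the picture viewer there is one more tool, called by a JSON object that holds its "op" and its "data". drive_tool: Moves the arm, as the interface text tells. Its arguments: {"type":"object","properties":{"increments":{"type":"array"}},"required":["increments"]}

```bash
mkdir -p pics && cat > h.py <<'E'
import numpy as np,cv2
from workcell import get_obs,camera,job_done,silhouettes
NAMES="small_nozzle large_nozzle tall_stub short_stub test_plate nozzle_block pipe_block plate_clip electrode_box cutters".split()
def ray(c,u,v,z):
    R,t=c["view"][:3,:3],c["view"][:3,3]
    d=R.T@np.linalg.inv(c["K"])@[u,v,1.]; o=-R.T@t
    return o+d*(z-o[2])/d[2]
def proj(c,P):
    q=(c["view"][:3,:3]@np.atleast_2d(P).T+c["view"][:3,3:]); p=c["K"]@q
    return (p[:2]/p[2]).T
def rnd(c,h=0): pass
E
python3 - <<'E'
from h import *
np.set_printoptions(precision=4,suppress=True)
o=get_obs();print(o["clock"],o["eef_pos"],o["tool_rot"],o["grip_width"])
for n in("scene","top"):
    c=camera(n);cv2.imwrite(f"pics/{n}0.png",c["image"][:,:,::-1])
    V=c["view"];print(n,-V[:3,:3].T@V[:3,3],V[:3,:3],c["K"][0])
    for q in NAMES:
        for s in silhouettes(q,c)[:2]:
            ct,_=cv2.findContours(s["region"].astype(np.uint8),0,2);k=max(ct,key=cv2.contourArea)
            r=cv2.minAreaRect(k);print(q,round(s["conf"],2),s["bbox"],int(s["region"].sum()),np.round(r[0],1),np.round(r[1],1),round(r[2],1),ray(c,*r[0],0.0)[:2])
E
```

```text
0.0 [0.1702 0.4695 0.2491] [ 0.173   0.9849 -0.001  -0.0002] 0.0858379572244256
scene [-0.0257 -0.288   0.457 ] [[ 0.6717 -0.7408 -0.0039]
 [-0.3515 -0.3141 -0.8819]
 [ 0.6521  0.5938 -0.4714]] [473.1008   0.     278.5113]
small_nozzle 0.52 [287.2, 195.7, 307.3, 228.1] 535 [298.5 211.5] [31. 17.] 90.0 [0.6115 0.2384]
small_nozzle 0.47 [245.3, 183.6, 251.6, 201.3] 136 [248.  191.5] [17.  8.] 90.0 [0.6071 0.3773]
large_nozzle 0.59 [334.7, 196.6, 346.8, 211.8] 166 [342.5 205.5] [17. 11.] 90.0 [0.6906 0.1878]
tall_stub 0.56 [288.0, 196.6, 306.7, 229.5] 530 [298.5 211.5] [31. 17.] 90.0 [0.6115 0.2384]
short_stub 0.52 [338.6, 229.3, 355.8, 257.6] 310 [347.  242.5] [23. 14.] 90.0 [0.5817 0.1006]
test_plate 0.51 [306.0, 193.7, 322.7, 209.0] 207 [315.3 197.6] [12.9 20.1] 66.8 [0.6814 0.251 ]
nozzle_block 0.91 [222.1, 234.9, 299.3, 293.5] 1990 [261.7 263.4] [32.5 77.4] 57.9 [0.4342 0.1693]
pipe_block 0.84 [142.5, 195.1, 212.9, 231.7] 1441 [176.1 212.7] [26.6 70.1] 59.9 [0.4455 0.4166]
pipe_block 0.69 [180.4, 169.0, 237.9, 194.5] 609 [208.8 181.1] [15.5 58.7] 76.0 [0.5851 0.4813]
plate_clip 0.7
[... 474 characters left out ...]
 [8.9 9.8] 26.6 [0.6673 0.1659]
short_stub 0.64 [360.3, 198.9, 371.3, 209.8] 70 [365.5 205. ] [ 9.2 12. ] 45.0 [0.5614 0.0806]
test_plate 0.82 [287.3, 157.8, 304.0, 178.8] 368 [296.5 166.2] [16. 24.] 6.3 [0.6634 0.2473]
nozzle_block 0.91 [316.5, 233.0, 346.4, 286.4] 1427 [333.4 258.7] [54.3 27.5] 84.3 [0.4324 0.1642]
pipe_block 0.6 [217.4, 230.0, 251.9, 287.3] 1503 [234.4 257.6] [52.7 28.9] 81.0 [0.4419 0.4061]
plate_clip 0.9 [268.3, 240.2, 295.6, 300.5] 1155 [282.6 268.6] [57.5 21.6] 83.2 [0.4117 0.2888]
electrode_box 0.57 [368.2, 139.4, 393.2, 172.4] 644 [380.9 155.5] [33.5 20.4] 76.0 [0.6833 0.0374]
cutters 0.79 [193.5, 167.9, 218.4, 228.5] 589 [205.5 198. ] [60. 21.] 90.0 [0.5911 0.4753]
```

```bash
python3 - <<'E'
import cv2
a=cv2.imread("pics/scene0.png");b=cv2.imread("pics/top0.png")
cv2.imwrite("pics/s_crop.png",cv2.resize(a[150:310,130:430],(800,427),interpolation=cv2.INTER_CUBIC))
cv2.imwrite("pics/t_crop.png",cv2.resize(b[130:310,180:420],(800,600),interpolation=cv2.INTER_CUBIC))
E
```

```text
(no output)
```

View pics/s_crop.png

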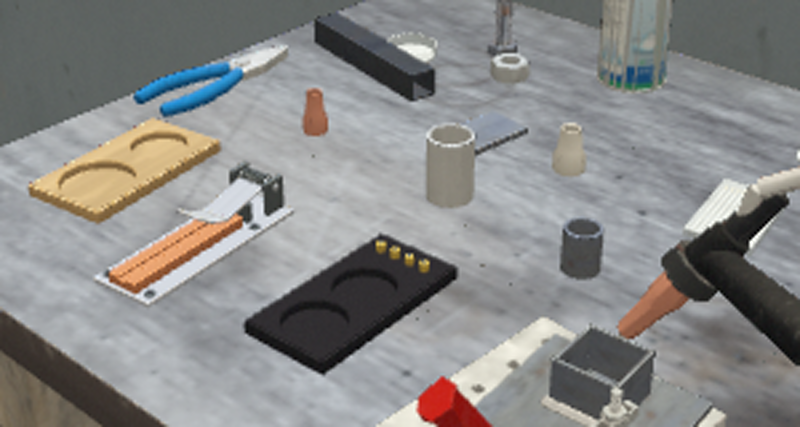

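View pics/t_crop.png

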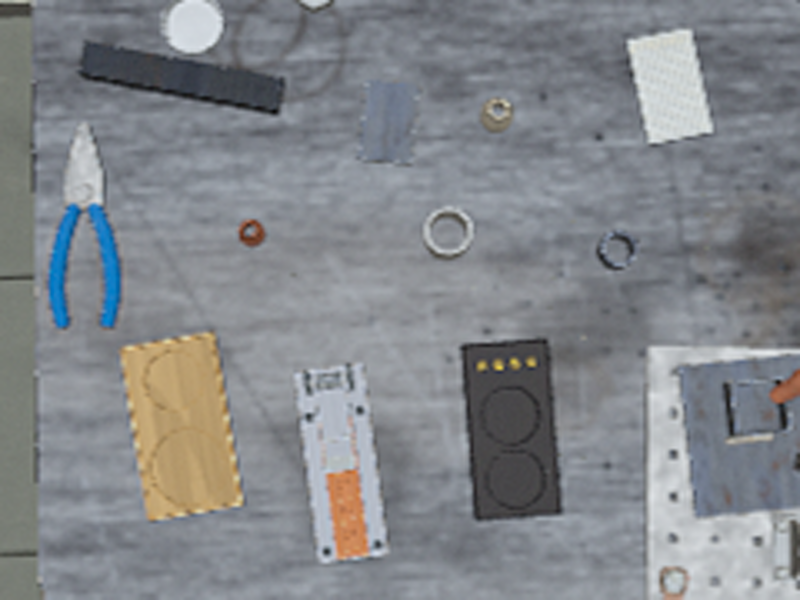

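The scene crop shows, in full-image pixels, the pink nozzle at (248,192), the tall stub at (299,212), the plate behind it at (317,199), the cream nozzle at (343,205) and the short stub at (347,243). The top crop shows the nozzle at (256,200), tall stub (314,200), cream nozzle (329,165), short stub (365,205), plate (297,166). The clip and block far ends (collets, small pocket, clip) point to +x. Next I fit the models in both views.

```bash
cat > fit.py <<'E'
from h import *
from scipy.optimize import least_squares
def circ(r,z,n=24):
    a=np.arange(n)*2*np.pi/n; return np.c_[r*np.cos(a),r*np.sin(a),np.full(n,z)]
def box(x0,x1,y0,y1,z0,z1): return np.array([[x,y,z] for x in(x0,x1) for y in(y0,y1) for z in(z0,z1)])
M=dict(small_nozzle=np.r_[circ(.01,0),circ(.01,.013),circ(.0065,.035)],large_nozzle=np.r_[circ(.012,0),circ(.012,.013),circ(.0085,.035)],
 tall_stub=np.r_[circ(.017,0),circ(.017,.05)],short_stub=np.r_[circ(.013,0),circ(.013,.032)],test_plate=box(-.02,.02,-.03,.03,0,.006),
 nozzle_block=box(-.064,.064,-.032,.032,0,.01),pipe_block=box(-.064,.064,-.035,.035,0,.01),plate_clip=box(-.07,.07,-.025,.025,0,.004),
 electrode_box=box(-.04,.04,-.024,.024,0,.009))
def hull(n,c,p):
    s,k=np.sin(p[2]),np.cos(p[2]);P=M[n]@np.array([[k,s,0],[-s,k,0],[0,0,1]])+[p[0],p[1],0]
    return cv2.convexHull(proj(c,P).astype(np.float32))
def pts(reg):
    ct,_=cv2.findContours(reg.astype(np.uint8),0,1);k=max(ct,key=cv2.contourArea)
    return cv2.convexHull(k), k.reshape(-1,2)
def fit(n,views,p0,useyaw=True):
    # views: list of (cam, points)
    def f(p):
        q=p if useyaw else [p[0],p[1],0]
        return np.concatenate([[cv2.pointPolygonTest(hull(n,c,q),(float(u),float(v)),True)-.5 for u,v in P] for c,P in views])
    r=least_squares(f,p0 if useyaw else p0[:2],loss="soft_l1",f_scale=.7,diff_step=1e-3,x_scale=[.01,.01,.1][:3 if useyaw else 2])
    return r.x,np.sqrt(np.mean(r.fun**2))
def grab(c,n,p,mar=5):
    im=np.ascontiguousarray(c["image"][:,:,::-1]);h=hull(n,c,p).reshape(-1,2)
    x0,y0=h.min(0)-mar;x1,y1=h.max(0)+mar
    g=12;X0,Y0=int(x0)-g,int(y0)-g;X1,Y1=int(x1)+g,int(y1)+g
    m=np.zeros(im.shape[:2],np.uint8);ms=np.zeros_like(m)
    sub=im[Y0:Y1,X0:X1].copy();mm=np.zeros(sub.shape[:2],np.uint8)
    cv2.grabCut(sub,mm,(g,g,int(x1-x0),int(y1-y0)),np.zeros((1,65)),np.zeros((1,65)),5,cv2.GC_INIT_WITH_RECT)
    m[Y0:Y1,X0:X1]=(mm==1)|(mm==3); return m>0
E
cat > run1.py <<'E'
from fit import *
np.set_printoptions(precision=4,suppress=True)
S,T=camera("scene"),camera("top")
G=dict(small_nozzle=[.575,.328,0],large_nozzle=[.65,.165,0],tall_stub=[.575,.2,0],short_stub=[.561,.08,0],test_plate=[.663,.247,.05],
 nozzle_block=[.432,.164,.1],pipe_block=[.442,.406,.15],plate_clip=[.412,.289,.12],electrode_box=[.683,.037,.1])
res={}
for n,p in G.items():
    yaw=n in("test_plate","nozzle_block","pipe_block","plate_clip","electrode_box")
    for src in("net","grab"):
        V={}
        for l,c in(("S",S),("T",T)):
            if n in("test_plate","electrode_box") and l=="S":continue
            if src=="net":
                gc=hull(n,c,p).reshape(-1,2).mean(0)
                cand=[s for s in silhouettes(n,c) if np.hypot(*(np.mean(np.argwhere(s["region"]),0)[::-1]-gc))<12]
                if not cand: continue
                reg=cand[0]["region"]
            else: reg=grab(c,n,p)
            if reg.sum()<20: continue
            h,k=pts(reg); 
            if n=="plate_clip": k=h.reshape(-1,2)
            V[l]=(c,k)
        if V:
            out=[]
            for ks in (["S"],["T"],["S","T"]):
                if all(q in V for q in ks):
                    x,e=fit(n,[V[q] for q in ks],p,yaw);out.append((''.join(ks),x,round(e,2)))
            print(n,src,*out)
E
python3 run1.py
```

```text
small_nozzle net ('S', array([0.5833, 0.353 ]), np.float64(0.53))
small_nozzle grab ('S', array([0.5832, 0.3529]), np.float64(0.49))
large_nozzle net ('S', array([0.6643, 0.1682]), np.float64(0.7))
large_nozzle grab ('S', array([0.6654, 0.1691]), np.float64(0.45)) ('T', array([0.6644, 0.1682]), np.float64(0.28)) ('ST', array([0.6646, 0.1685]), np.float64(0.42))
tall_stub net ('S', array([0.5767, 0.2098]), np.float64(0.22)) ('T', array([0.5736, 0.2074]), np.float64(1.26)) ('ST', array([0.5754, 0.2088]), np.float64(0.84))
tall_stub grab ('S', array([0.5749, 0.208 ]), np.float64(0.66)) ('T', array([0.5755, 0.2079]), np.float64(0.66)) ('ST', array([0.5752, 0.2081]), np.float64(0.66))
short_stub net ('S', array([0.5603, 0.0852]), np.float64(0.82)) ('T', array([0.5597, 0.0834]), np.float64(1.04)) ('ST', array([0.5595, 0.0845]), np.float64(0.95))
short_stub grab ('S', array([0.56  , 0.0857]), np.float64(0.56)) ('T', array([0.5609, 0.0839]), np.float64(0.64)) ('ST', array([0.5602, 0.0856]), np.float64(0.67))
test_plate net ('T', array([0.6627, 0.2473, 1.4075]), np.float64(0.59))
nozzle_block
[... 565 characters left out ...]
grab ('S', array([0.4432, 0.4091, 0.1395]), np.float64(0.35)) ('T', array([0.4425, 0.4069, 0.1456]), np.float64(0.34)) ('ST', array([0.4428, 0.4076, 0.1434]), np.float64(0.46))
plate_clip net ('S', array([0.413 , 0.2928, 0.1233]), np.float64(4.88)) ('T', array([0.4115, 0.2903, 0.0981]), np.float64(0.57)) ('ST', array([0.4122, 0.2911, 0.1097]), np.float64(3.39))
plate_clip grab ('S', array([0.4162, 0.296 , 0.125 ]), np.float64(2.7)) ('T', array([0.4123, 0.291 , 0.1045]), np.float64(0.55)) ('ST', array([0.4134, 0.2919, 0.1126]), np.float64(2.1))
electrode_box net ('T', array([0.6829, 0.0391, 0.1473]), np.float64(0.59))
electrode_box grab ('T', array([0.6828, 0.0392, 0.1638]), np.float64(0.38))
```

```bash
cat > run2.py <<'E'
from fit import *
np.set_printoptions(precision=4,suppress=True)
S,T=camera("scene"),camera("top")
x=[.583,.353,0];V=[(c,pts(grab(c,"small_nozzle",x))[1]) for c in(S,T)]
for v in([V[0]],[V[1]],V): print("small",fit("small_nozzle",v,x,False))
for x in([.6627,.2473,1.4075],[.6627,.2473,1.47]):
    g=grab(T,"test_plate",x);print("plate",g.sum(),fit("test_plate",[(T,pts(g)[1])],x))
P=dict(small_nozzle=[.5832,.353,0],large_nozzle=[.6646,.1685,0],tall_stub=[.5754,.2083,0],short_stub=[.5602,.085,0],test_plate=[.6627,.2473,1.4075],
 nozzle_block=[.4336,.1663,.0443],pipe_block=[.4428,.4076,.146],plate_clip=[.412,.291,.105])
M["bar"]=box(-.07,.03,-.012,.012,.004,.012);P["bar"]=P["plate_clip"]
M["pn1"]=circ(.02,.01)+[-.036,0,0];M["pn2"]=circ(.02,.01)+[.01,0,0];P["pn1"]=P["pn2"]=P["nozzle_block"]
M["pp1"]=circ(.027,.01)+[-.03,0,0];M["pp2"]=circ(.021,.01)+[.034,0,0];P["pp1"]=P["pp2"]=P["pipe_block"]
for nm,c,(a,b,d,e) in(("s",S,(150,310,130,430)),("t",T,(130,310,180,420))):
    f=800/(e-d) if nm=="s" else 3.333
    im=cv2.resize(np.ascontiguousarray(c["image"][a:b,d:e,::-1]),None,fx=f,fy=f,interpolation=cv2.INTER_CUBIC)
    for n,p in P.items():
        h=((hull(n,c,p).reshape(-1,2)-[d,a]+.5)*f).astype(np.int32);cv2.polylines(im,[h],True,(0,255,0) if n!="bar" else (255,0,255),1)
    cv2.imwrite(f"pics/ov_{nm}.png",im[:600,:800])
E
python3 run2.py
```

```text
small (array([0.5832, 0.3529]), np.float64(0.40349130319967247))
small (array([0.5828, 0.3515]), np.float64(0.30300691556353415))
small (array([0.5827, 0.3521]), np.float64(0.39334610187928293))Traceback (most recent call last):
  File "run2.py", line 7, in <module>
    g=grab(T,"test_plate",x);print("plate",g.sum(),fit("test_plate",[(T,pts(g)[1])],x))
                                                                        ~~~^^^
  File "fit.py", line 14, in pts
    ct,_=cv2.findContours(reg.astype(np.uint8),0,1);k=max(ct,key=cv2.contourArea)
                                                      ~~~^^^^^^^^^^^^^^^^^^^^^^^^
ValueError: max() iterable argument is empty
```

```bash
python3 - <<'E'
s=open("run2.py").read().split("\n")
i=[k for k,l in enumerate(s) if l.startswith("for x in([")][0]
s[i]="reg=silhouettes('test_plate',T)[0]['region']\nfor x in([.6627,.2473,1.4],[.6627,.2473,1.5]):"
s[i+1]="    print('plate',reg.sum(),fit('test_plate',[(T,pts(reg)[1])],x))"
open("run2.py","w").write("\n".join(s))
E
python3 run2.py
```

```text
small (array([0.5832, 0.3529]), np.float64(0.4868718210827059))
small (array([0.5828, 0.3515]), np.float64(0.30300691556353415))
small (array([0.5826, 0.3521]), np.float64(0.45393201229856156))
plate 399 (array([0.663 , 0.2473, 1.4486]), np.float64(0.3855536607837807))
plate 399 (array([0.663 , 0.2473, 1.4486]), np.float64(0.3855367231074258))
```

View pics/ov_s.png

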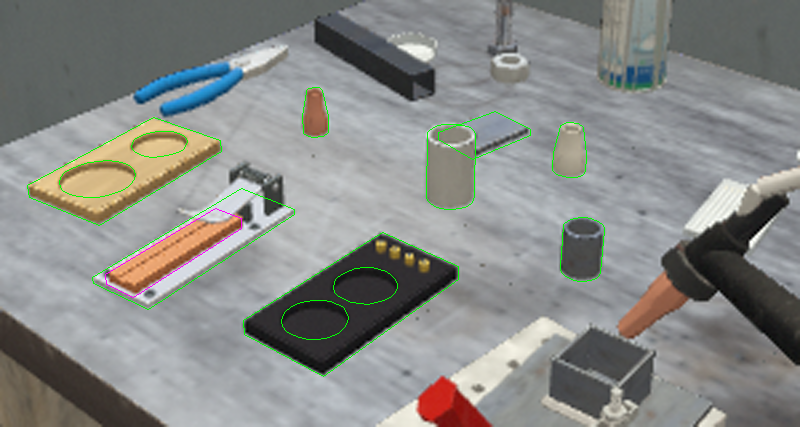

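View pics/ov_t.png

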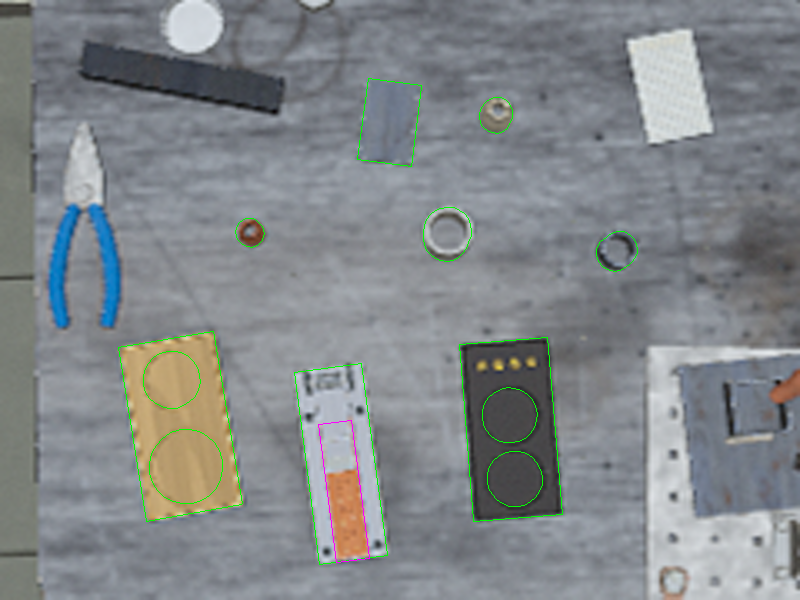

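The overlays line up with the picture in both views to within about 1 px. Starting with the small nozzle at (0.583, 0.352).

{"op": "drive_tool", "data": {"increments": [[[34, -10, -12], [0, 0, 5], 0.6], [[34, -10, -12], [0, 0, 5], 0.6], [[34, -10, -12], [0, 0, 5], 0.6], [[34, -10, -12], [0, 0, 5], 0.6], [[34, -10, -12], [0, 0, 0], 0.6], [[34, -10, -12], [0, 0, 0], 0.6], [[34, -10, -12], [0, 0, 0], 0.6], [[34, -10, -12], [0, 0, 0], 0.6]]}}

```text
clock: 2.92
eef_pos: [0.444, 0.3893, 0.1534]
tool_rot: [-0.001, 1.0, 0.0, 0.0]
ft_force: [-0.3, 1.3, -0.1]
grip_width: 0.0506
grasp_force: 0.0
```

{"op": "drive_tool", "data": {"increments": [[[34, -10, -12], [0, 0, 0], 0.6], [[34, -10, -12], [0, 0, 0], 0.6], [[34, -10, -12], [0, 0, 0], 0.6], [[34, -10, -12], [0, 0, 0], 0.6], [[0, 0, 0], [0, 0, 0], 0.6], [[0, 0, 0], [0, 0, 0], 0.6]]}}

```text
clock: 3.42
eef_pos: [0.5793, 0.3483, 0.1034]
tool_rot: [0.001, 1.0, -0.001, -0.002]
ft_force: [-0.6, -0.2, 0.3]
grip_width: 0.0511
grasp_force: 0.0
```

```bash
python3 -c "
from h import *
o=get_obs();print({k:np.round(v,4) for k,v in o.items()})"
```

```text
{'clock': np.float64(3.4167), 'joint_pos': array([5.4120e-01, 6.7900e-01, 3.0660e-01, 1.2019e+00, 2.0000e-04,
       5.4330e-01]), 'joint_vel': array([ 0.0435, -0.0554, -0.0238,  0.0093,  0.0114,  0.0031]), 'tau': array([-1.43740e+00, -5.47147e+01,  2.46583e+01, -2.29400e-01,
       -1.38800e-01, -3.00000e-02]), 'eef_pos': array([0.5793, 0.3483, 0.1034]), 'tool_rot': array([ 1.0e-03,  1.0e+00, -8.0e-04, -1.6e-03]), 'ft_force': array([-0.6407, -0.1925,  0.2709]), 'ft_torque': array([0.054 , 0.0628, 0.0097]), 'grasp_force': np.float64(0.0), 'grip_width': np.float64(0.0511)}
```

{"op": "drive_tool", "data": {"increments": [[[4, 3, -25], [0, 0, 0], 0.6], [[0, 0, -25], [0, 0, 0], 0.6], [[0, 0, -20], [0, 0, 0], 0.6], [[0, 0, -9], [0, 0, 0], 0.6], [[0, 0, 0], [0, 0, 0], 0.6], [[0, 0, 0], [0, 0, 0], 0.0], [[0, 0, 0], [0, 0, 0], 0.0], [[0, 0, 0], [0, 0, 0], 0.0]]}}

```text
clock: 4.08
eef_pos: [0.5835, 0.3541, 0.0296]
tool_rot: [-0.001, 1.0, 0.001, 0.002]
ft_force: [-1.5, -0.4, 6.3]
grip_width: 0.0158
grasp_force: 48.4
```

{"op": "drive_tool", "data": {"increments": [[[0, 0, 0], [0, 0, 0], 0.0], [[0, 0, 0], [0, 0, 0], 0.0], [[0, 0, 0], [0, 0, 0], 0.0], [[0, 0, 0], [0, 0, 0], 0.0]]}}

```text
clock: 4.42
eef_pos: [0.5835, 0.3541, 0.0297]
tool_rot: [-0.001, 1.0, 0.001, 0.002]
ft_force: [-1.9, -0.2, 6.1]
grip_width: 0.0145
grasp_force: 58.6
```

{"op": "drive_tool", "data": {"increments": [[[0, 0, 10], [0, 0, 0], 0.0], [[0, 0, 25], [0, 0, 0], 0.0], [[0, 0, 35], [0, 0, 0], 0.0], [[0, 0, 0], [0, 0, 0], 0.0], [[0, 0, 0], [0, 0, 0], 0.0]]}}

```text
clock: 4.83
eef_pos: [0.5846, 0.3542, 0.1013]
tool_rot: [-0.001, 1.0, 0.002, 0.003]
ft_force: [-0.3, -0.4, -0.8]
grip_width: 0.0144
grasp_force: 58.6
```

```bash
python3 - <<'E'
from h import *
c=camera("scene");p=proj(c,get_obs()["eef_pos"])[0].astype(int);print(p)
im=c["image"][p[1]-40:p[1]+50,p[0]-60:p[0]+60,::-1]
cv2.imwrite("pics/g1.png",cv2.resize(im,None,fx=6,fy=6,interpolation=cv2.INTER_CUBIC))
E
```

```text
[246 154]
```

View pics/g1.png

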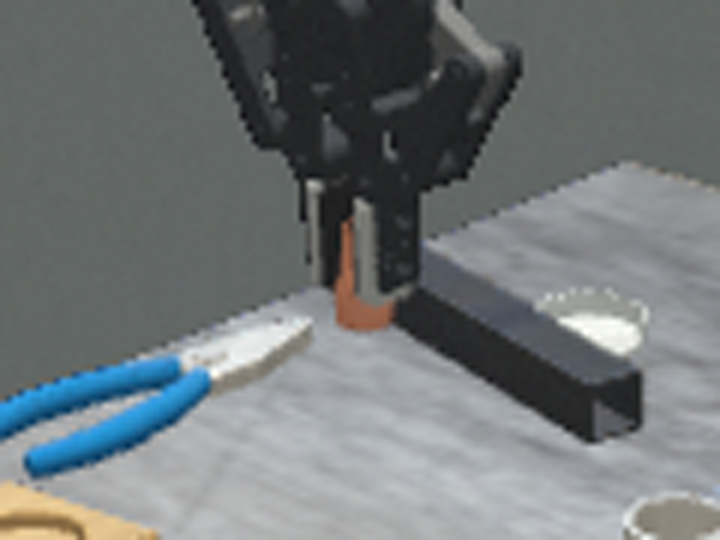

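The nozzle (at ~(366,270) in the crop) hangs upright between the pads, base showing below them. Carrying it to the near black pocket (0.398, 0.165).

{"op": "drive_tool", "data": {"increments": [[[-23, -23, 0], [0, 0, 0], 0.0], [[-23, -23, 0], [0, 0, 0], 0.0], [[-23, -24, 0], [0, 0, 0], 0.0], [[-23, -24, 0], [0, 0, 0], 0.0], [[-23, -24, 0], [0, 0, 0], 0.0], [[-23, -24, 0], [0, 0, 0], 0.0], [[-24, -24, 0], [0, 0, 0], 0.0], [[-24, -23, 0], [0, 0, 0], 0.0]]}}

```text
clock: 5.55
eef_pos: [0.394, 0.1624, 0.0959]
tool_rot: [-0.001, 1.0, -0.001, -0.001]
ft_force: [-0.7, -0.7, -0.2]
grip_width: 0.0145
grasp_force: 58.6
```

{"op": "drive_tool", "data": {"increments": [[[0, 0, 0], [0, 0, 0], 0.0], [[0, 0, -20], [0, 0, 0], 0.0], [[0, 0, -20], [0, 0, 0], 0.0], [[0, 0, 0], [0, 0, 0], 0.0], [[0, 0, 0], [0, 0, 0], 0.0]]}}

```text
clock: 5.97
eef_pos: [0.3948, 0.1633, 0.0558]
tool_rot: [-0.001, 1.0, -0.001, -0.002]
ft_force: [-0.7, -0.4, 0.5]
grip_width: 0.0146
grasp_force: 58.7
```

{"op": "drive_tool", "data": {"increments": [[[3, 1, -10], [0, 0, 0], 0.0], [[0, 0, -7], [0, 0, 0], 0.0], [[0, 0, -4], [0, 0, 0], 0.0], [[0, 0, 0], [0, 0, 0], 0.0], [[0, 0, 0], [0, 0, 0], 0.0]]}}

```text
clock: 6.38
eef_pos: [0.3992, 0.165, 0.0358]
tool_rot: [-0.001, 1.0, -0.0, -0.0]
ft_force: [0.1, -0.2, 0.5]
grip_width: 0.0144
grasp_force: 58.7
```

{"op": "drive_tool", "data": {"increments": [[[0, 0, 0], [0, 0, 0], 0.2], [[0, 0, 0], [0, 0, 0], 0.35], [[0, 0, 0], [0, 0, 0], 0.5], [[0, 0, 0], [0, 0, 0], 0.5], [[0, 0, 20], [0, 0, 0], 0.5], [[0, 0, 30], [0, 0, 0], 0.5], [[0, 0, 30], [0, 0, 0], 0.5], [[0, 0, 0], [0, 0, 0], 0.5]]}}

```text
clock: 7.05
eef_pos: [0.403, 0.1666, 0.1212]
tool_rot: [-0.001, 1.0, 0.002, 0.005]
ft_force: [1.1, 0.6, 0.7]
grip_width: 0.0423
grasp_force: 0.0
```

{"op": "drive_tool", "data": {"increments": [[[33, 0, 0], [0, 0, 0], 0.55], [[33, 0, 0], [0, 0, 0], 0.55], [[33, 0, 0], [0, 0, 0], 0.55], [[33, 0, 0], [0, 0, 0], 0.55], [[33, 1, 0], [0, 0, 0], 0.55], [[33, 1, 0], [0, 0, 0], 0.55], [[33, 1, 0], [0, 0, 0], 0.55], [[33, 0, 0], [0, 0, 0], 0.55]]}}

```text
clock: 7.72
eef_pos: [0.6647, 0.1681, 0.1155]
tool_rot: [-0.001, 1.0, 0.0, -0.0]
ft_force: [0.3, 1.2, -0.3]
grip_width: 0.0465
grasp_force: 0.0
```

{"op": "drive_tool", "data": {"increments": [[[0, 0, -20], [0, 0, 0], 0.55], [[0, 0, -20], [0, 0, 0], 0.55], [[0, 0, 0], [0, 0, 0], 0.55], [[0, 0, 0], [0, 0, 0], 0.55], [[0, 0, 0], [0, 0, 0], 0.55]]}}

```text
clock: 8.13
eef_pos: [0.6633, 0.1681, 0.0765]
tool_rot: [-0.001, 1.0, 0.0, 0.0]
ft_force: [1.4, -0.0, 0.4]
grip_width: 0.0468
grasp_force: 0.0
```

{"op": "drive_tool", "data": {"increments": [[[1, 0, -20], [0, 0, 0], 0.55], [[0, 0, -18], [0, 0, 0], 0.55], [[0, 0, -9], [0, 0, 0], 0.55], [[0, 0, 0], [0, 0, 0], 0.55], [[0, 0, 0], [0, 0, 0], 0.0], [[0, 0, 0], [0, 0, 0], 0.0], [[0, 0, 0], [0, 0, 0], 0.0], [[0, 0, 0], [0, 0, 0], 0.0]]}}

```text
clock: 8.8
eef_pos: [0.6662, 0.1685, 0.0321]
tool_rot: [-0.001, 1.0, 0.001, 0.002]
ft_force: [-1.0, -1.2, 5.9]
grip_width: 0.0151
grasp_force: 72.2
```

{"op": "drive_tool", "data": {"increments": [[[0, 0, 0], [0, 0, 0], 0.0], [[0, 0, 0], [0, 0, 0], 0.0], [[0, 0, 10], [0, 0, 0], 0.0], [[0, 0, 25], [0, 0, 0], 0.0], [[0, 0, 35], [0, 0, 0], 0.0], [[0, 0, 0], [0, 0, 0], 0.0]]}}

```text
clock: 9.3
eef_pos: [0.6688, 0.1692, 0.108]
tool_rot: [-0.001, 1.0, 0.002, 0.006]
ft_force: [1.9, 0.6, 0.5]
grip_width: 0.0148
grasp_force: 70.8
```

```bash
python3 - <<'E'
from h import *
c=camera("scene");p=proj(c,get_obs()["eef_pos"])[0].astype(int);print(p)
im=c["image"][p[1]-30:p[1]+60,p[0]-60:p[0]+60,::-1]
im2=c["image"][225:315,200:320,::-1]
cv2.imwrite("pics/g2.png",cv2.resize(np.hstack([im,im2]),None,fx=3.3,fy=3.3,interpolation=cv2.INTER_CUBIC))
E
```

```text
[347 163]
```

View pics/g2.png

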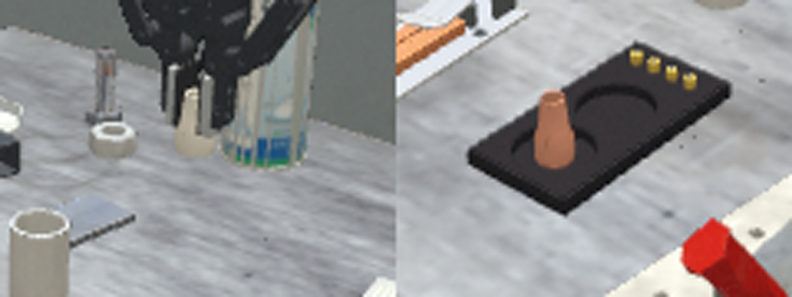

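The right part shows the pink nozzle standing in the near pocket; on the left the cream nozzle hangs upright in the pads. On to the far black pocket (0.4436, 0.1667).

{"op": "drive_tool", "data": {"increments": [[[-31, 0, 0], [0, 0, 0], 0.0], [[-31, 0, 0], [0, 0, 0], 0.0], [[-31, 0, 0], [0, 0, 0], 0.0], [[-31, 0, 0], [0, 0, 0], 0.0], [[-31, 0, 0], [0, 0, 0], 0.0], [[-31, -1, 0], [0, 0, 0], 0.0], [[-34, -1, 0], [0, 0, 0], 0.0], [[0, 0, -15], [0, 0, 0], 0.0]]}}

```text
clock: 10.02
eef_pos: [0.4386, 0.1654, 0.0853]
tool_rot: [-0.002, 1.0, -0.0, -0.002]
ft_force: [-0.5, 0.5, -0.0]
grip_width: 0.0144
grasp_force: 70.8
```

{"op": "drive_tool", "data": {"increments": [[[0, 0, -25], [0, 0, 0], 0.0], [[0, 0, 0], [0, 0, 0], 0.0], [[0, 0, 0], [0, 0, 0], 0.0], [[0, 0, 0], [0, 0, 0], 0.0]]}}

```text
clock: 10.35
eef_pos: [0.445, 0.1662, 0.0597]
tool_rot: [-0.001, 1.0, 0.0, 0.0]
ft_force: [-1.0, 0.2, -0.8]
grip_width: 0.0145
grasp_force: 70.8
```

{"op": "drive_tool", "data": {"increments": [[[-1, 0, -12], [0, 0, 0], 0.0], [[0, 0, -8], [0, 0, 0], 0.0], [[0, 0, -3], [0, 0, 0], 0.0], [[0, 0, 0], [0, 0, 0], 0.0], [[0, 0, 0], [0, 0, 0], 0.0]]}}

```text
clock: 10.77
eef_pos: [0.4437, 0.1661, 0.0362]
tool_rot: [-0.001, 1.0, 0.0, -0.0]
ft_force: [-0.6, -0.1, -0.2]
grip_width: 0.0146
grasp_force: 70.8
```

{"op": "drive_tool", "data": {"increments": [[[0, 0, 0], [0, 0, 0], 0.2], [[0, 0, 0], [0, 0, 0], 0.35], [[0, 0, 0], [0, 0, 0], 0.5], [[0, 0, 0], [0, 0, 0], 0.5], [[0, 0, 20], [0, 0, 0], 0.5], [[0, 0, 30], [0, 0, 0], 0.5], [[0, 0, 30], [0, 0, 0], 0.5], [[0, 0, 0], [0, 0, 0], 0.5]]}}

```text
clock: 11.43
eef_pos: [0.4471, 0.1675, 0.1215]
tool_rot: [-0.001, 1.0, 0.002, 0.005]
ft_force: [1.5, 1.1, 1.1]
grip_width: 0.0426
grasp_force: 0.0
```

{"op": "drive_tool", "data": {"increments": [[[23, -16, 0], [0, 0, 0], 0.6], [[23, -16, 0], [0, 0, 0], 0.6], [[23, -16, 0], [0, 0, 0], 0.6], [[23, -16, 0], [0, 0, 0], 0.6], [[24, -17, 0], [0, 0, 0], 0.6], [[0, 0, -20], [0, 0, 0], 0.6], [[0, 0, -20], [0, 0, 0], 0.6], [[0, 0, 0], [0, 0, 0], 0.6]]}}

```text
clock: 12.1
eef_pos: [0.5568, 0.084, 0.0719]
tool_rot: [-0.0, 1.0, -0.001, -0.004]
ft_force: [-0.8, -0.6, -0.8]
grip_width: 0.051
grasp_force: 0.0
```

{"op": "drive_tool", "data": {"increments": [[[0, 0, 0], [0, 0, 0], 0.6], [[0, 0, 0], [0, 0, 0], 0.6], [[0, 0, 0], [0, 0, 0], 0.6]]}}

```text
clock: 12.35
eef_pos: [0.5601, 0.0855, 0.0773]
tool_rot: [-0.001, 1.0, 0.0, 0.001]
ft_force: [0.3, -1.1, -0.6]
grip_width: 0.0514
grasp_force: 0.0
```

{"op": "drive_tool", "data": {"increments": [[[0, 0, -20], [0, 0, 0], 0.6], [[0, 0, -18], [0, 0, 0], 0.6], [[0, 0, -9], [0, 0, 0], 0.6], [[0, 0, 0], [0, 0, 0], 0.6], [[0, 0, 0], [0, 0, 0], 0.0], [[0, 0, 0], [0, 0, 0], 0.0], [[0, 0, 0], [0, 0, 0], 0.0], [[0, 0, 0], [0, 0, 0], 0.0]]}}

```text
clock: 13.02
eef_pos: [0.5607, 0.0853, 0.0306]
tool_rot: [-0.001, 1.0, 0.0, 0.002]
ft_force: [-1.0, 0.0, 3.7]
grip_width: 0.0237
grasp_force: 59.0
```

{"op": "drive_tool", "data": {"increments": [[[0, 0, 0], [0, 0, 0], 0.0], [[0, 0, 0], [0, 0, 0], 0.0], [[0, 0, 10], [0, 0, 0], 0.0], [[0, 0, 25], [0, 0, 0], 0.0], [[0, 0, 35], [0, 0, 0], 0.0], [[0, 0, 0], [0, 0, 0], 0.0]]}}

```text
clock: 13.52
eef_pos: [0.5634, 0.0856, 0.1058]
tool_rot: [-0.001, 1.0, 0.001, 0.005]
ft_force: [2.2, -0.2, -0.5]
grip_width: 0.0238
grasp_force: 58.9
```

{"op": "drive_tool", "data": {"increments": [[[-8, 33, 0], [0, 0, 0], 0.0], [[-8, 33, 0], [0, 0, 0], 0.0], [[-8, 33, 0], [0, 0, 0], 0.0], [[-8, 33, 0], [0, 0, 0], 0.0], [[-8, 33, 0], [0, 0, 0], 0.0], [[-8, 33, 0], [0, 0, 0], 0.0], [[-9, 33, 0], [0, 0, 0], 0.0], [[-9, 33, 0], [0, 0, 0], 0.0]]}}

```text
clock: 14.18
eef_pos: [0.4928, 0.3505, 0.0995]
tool_rot: [-0.001, 1.0, 0.0, 0.0]
ft_force: [-0.1, 0.3, -0.1]
grip_width: 0.024
grasp_force: 59.0
```

{"op": "drive_tool", "data": {"increments": [[[-9, 32, 0], [0, 0, 0], 0.0], [[-9, 31, 0], [0, 0, 0], 0.0], [[0, 0, -20], [0, 0, 0], 0.0], [[0, 0, -20], [0, 0, 0], 0.0], [[0, 0, 0], [0, 0, 0], 0.0], [[0, 0, 0], [0, 0, 0], 0.0], [[0, 0, 0], [0, 0, 0], 0.0]]}}

```text
clock: 14.77
eef_pos: [0.4759, 0.4119, 0.0599]
tool_rot: [-0.0, 1.0, 0.0, 0.0]
ft_force: [0.4, 0.5, 0.1]
grip_width: 0.024
grasp_force: 59.1
```

{"op": "drive_tool", "data": {"increments": [[[1, 0, -13], [0, 0, 0], 0.0], [[0, 0, -8], [0, 0, 0], 0.0], [[0, 0, -4], [0, 0, 0], 0.0], [[0, 0, 0], [0, 0, 0], 0.0], [[0, 0, 0], [0, 0, 0], 0.0]]}}

```text
clock: 15.18
eef_pos: [0.4767, 0.412, 0.0345]
tool_rot: [-0.0, 1.0, 0.0, 0.0]
ft_force: [0.6, -0.2, -0.1]
grip_width: 0.0236
grasp_force: 59.2
```

{"op": "drive_tool", "data": {"increments": [[[0, 0, 0], [0, 0, 0], 0.3], [[0, 0, 0], [0, 0, 0], 0.45], [[0, 0, 0], [0, 0, 0], 0.6], [[0, 0, 0], [0, 0, 0], 0.6], [[0, 0, 20], [0, 0, 0], 0.6], [[0, 0, 30], [0, 0, 0], 0.7], [[0, 0, 30], [0, 0, 0], 0.7], [[0, 0, 0], [0, 0, 0], 0.7]]}}

```text
clock: 15.85
eef_pos: [0.4795, 0.4149, 0.1212]
tool_rot: [-0.001, 1.0, 0.004, 0.004]
ft_force: [0.2, 0.8, 0.8]
grip_width: 0.0595
grasp_force: 0.0
```

{"op": "drive_tool", "data": {"increments": [[[14, -29, 0], [0, 0, 0], 0.7], [[14, -29, 0], [0, 0, 0], 0.7], [[14, -29, 0], [0, 0, 0], 0.7], [[14, -29, 0], [0, 0, 0], 0.7], [[14, -29, 0], [0, 0, 0], 0.7], [[14, -29, 0], [0, 0, 0], 0.7], [[15, -30, 0], [0, 0, 0], 0.7], [[0, 0, -15], [0, 0, 0], 0.7]]}}

```text
clock: 16.52
eef_pos: [0.5803, 0.2033, 0.1022]
tool_rot: [0.003, 1.0, -0.0, 0.004]
ft_force: [0.7, 1.2, 0.8]
grip_width: 0.0596
grasp_force: 0.0
```

{"op": "drive_tool", "data": {"increments": [[[0, 0, -10], [0, 0, 0], 0.7], [[0, 0, 0], [0, 0, 0], 0.7], [[0, 0, 0], [0, 0, 0], 0.7], [[0, 0, 0], [0, 0, 0], 0.7]]}}

```text
clock: 16.85
eef_pos: [0.5749, 0.2092, 0.0891]
tool_rot: [-0.002, 1.0, 0.0, -0.0]
ft_force: [0.0, 1.0, 0.2]
grip_width: 0.0594
grasp_force: 0.0
```

Down to TCP 0.036, then grip and lift.

{"op": "drive_tool", "data": {"increments": [[[0, 0, -20], [0, 0, 0], 0.7], [[0, 0, -20], [0, 0, 0], 0.7], [[0, 0, -13], [0, 0, 0], 0.7], [[0, 0, 0], [0, 0, 0], 0.7], [[0, 0, 0], [0, 0, 0], 0.0], [[0, 0, 0], [0, 0, 0], 0.0], [[0, 0, 0], [0, 0, 0], 0.0], [[0, 0, 0], [0, 0, 0], 0.0]]}}

```text
clock: 17.52
eef_pos: [0.5766, 0.2088, 0.0377]
tool_rot: [-0.001, 1.0, 0.001, 0.001]
ft_force: [0.1, 1.5, 2.6]
grip_width: 0.0324
grasp_force: 59.6
```

{"op": "drive_tool", "data": {"increments": [[[0, 0, 0], [0, 0, 0], 0.0], [[0, 0, 0], [0, 0, 0], 0.0], [[0, 0, 10], [0, 0, 0], 0.0], [[0, 0, 30], [0, 0, 0], 0.0], [[0, 0, 35], [0, 0, 0], 0.0], [[0, 0, 15], [0, 0, 0], 0.0], [[0, 0, 0], [0, 0, 0], 0.0]]}}

```text
clock: 18.1
eef_pos: [0.5782, 0.2088, 0.1313]
tool_rot: [-0.001, 1.0, 0.001, 0.004]
ft_force: [0.8, -0.3, -0.8]
grip_width: 0.0325
grasp_force: 59.7
```

{"op": "drive_tool", "data": {"increments": [[[-20, 24, 0], [0, 0, 0], 0.0], [[-20, 24, 0], [0, 0, 0], 0.0], [[-20, 24, 0], [0, 0, 0], 0.0], [[-20, 24, 0], [0, 0, 0], 0.0], [[-20, 24, 0], [0, 0, 0], 0.0], [[-20, 24, 0], [0, 0, 0], 0.0], [[-21, 25, 0], [0, 0, 0], 0.0], [[-21, 25, 0], [0, 0, 0], 0.0]]}}

```text
clock: 18.77
eef_pos: [0.4116, 0.402, 0.1246]
tool_rot: [-0.0, 1.0, -0.001, -0.001]
ft_force: [-0.3, 0.7, -2.3]
grip_width: 0.0327
grasp_force: 59.8
```

{"op": "drive_tool", "data": {"increments": [[[0, 0, -20], [0, 0, 0], 0.0], [[0, 0, -30], [0, 0, 0], 0.0], [[0, 0, -15], [0, 0, 0], 0.0], [[0, 0, 0], [0, 0, 0], 0.0], [[0, 0, 0], [0, 0, 0], 0.0], [[0, 0, 0], [0, 0, 0], 0.0]]}}

```text
clock: 19.27
eef_pos: [0.4138, 0.4021, 0.0614]
tool_rot: [-0.0, 1.0, 0.0, 0.0]
ft_force: [-0.7, 0.4, -1.1]
grip_width: 0.0325
grasp_force: 59.9
```

{"op": "drive_tool", "data": {"increments": [[[0, 1, -10], [0, 0, 0], 0.0], [[0, 0, -6], [0, 0, 0], 0.0], [[0, 0, -4], [0, 0, 0], 0.0], [[0, 0, 0], [0, 0, 0], 0.0], [[0, 0, 0], [0, 0, 0], 0.0]]}}

```text
clock: 19.68
eef_pos: [0.4135, 0.403, 0.041]
tool_rot: [-0.001, 1.0, 0.0, -0.0]
ft_force: [-0.4, 0.1, -1.6]
grip_width: 0.0326
grasp_force: 60.0
```

{"op": "drive_tool", "data": {"increments": [[[0, 0, 0], [0, 0, 0], 0.4], [[0, 0, 0], [0, 0, 0], 0.55], [[0, 0, 0], [0, 0, 0], 0.7], [[0, 0, 0], [0, 0, 0], 0.7], [[0, 0, 20], [0, 0, 0], 0.7], [[0, 0, 30], [0, 0, 0], 0.7], [[0, 0, 30], [0, 0, 0], 0.7], [[0, 0, 0], [0, 0, 0], 0.7]]}}

```text
clock: 20.35
eef_pos: [0.4164, 0.406, 0.1276]
tool_rot: [-0.001, 1.0, 0.004, 0.004]
ft_force: [1.3, 0.3, 1.0]
grip_width: 0.0598
grasp_force: 0.0
```

```bash
python3 - <<'E'
from fit import *
np.set_printoptions(precision=4,suppress=True)
S,T=camera("scene"),camera("top")
x=[.663,.2473,1.4486];V=[]
for c in(S,T):
    for s in silhouettes("test_plate",c):
        if np.hypot(*(np.mean(np.argwhere(s["region"]),0)[::-1]-hull("test_plate",c,x).reshape(-1,2).mean(0)))<8:
            V.append((c,pts(s["region"])[1]));print(s["conf"],s["region"].sum(),fit("test_plate",[V[-1]],x));break
if len(V)>1: print(fit("test_plate",V,x))
im=S["image"][160:310,130:380,::-1]
cv2.imwrite("pics/mid.png",cv2.resize(im,None,fx=3.2,fy=3.2,interpolation=cv2.INTER_CUBIC))
E
```

```text
0.7 331 (array([0.6638, 0.2484, 1.4392]), np.float64(0.37479141707118285))
0.78 429 (array([0.663 , 0.2482, 1.4204]), np.float64(0.6199310937226941))
(array([0.6633, 0.2483, 1.4255]), np.float64(0.5229437354894693))
```

View pics/mid.png

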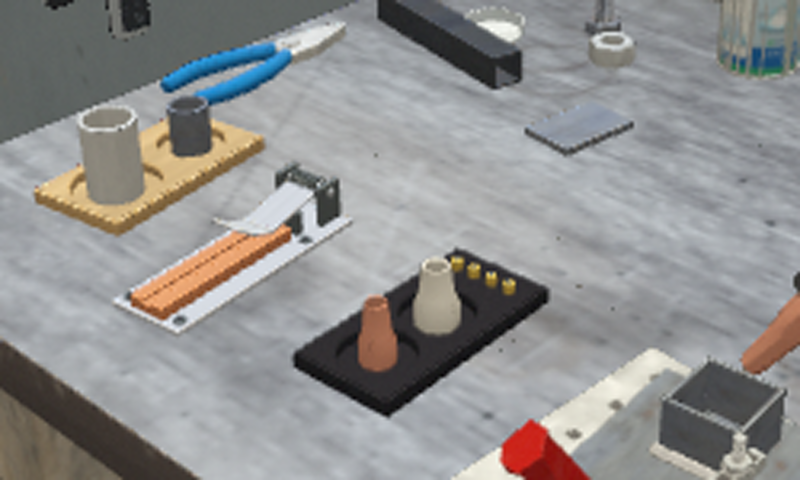

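All four pieces stand in their pockets: stubs at (112,155) and (190,125) in the crop, nozzles at (377,335) and (437,295). The plate is clear at (580,128), and both views agree on (0.663, 0.248). Next I grip the plate across its width, 8 mm behind centre.

{"op": "drive_tool", "data": {"increments": [[[30, -19, 0], [0, 0, -4], 0.7], [[30, -19, 0], [0, 0, -4], 0.7], [[30, -19, 0], [0, 0, 0], 0.7], [[30, -19, 0], [0, 0, 0], 0.7], [[30, -19, 0], [0, 0, 0], 0.7], [[30, -19, 0], [0, 0, 0], 0.7], [[30, -20, 0], [0, 0, 0], 0.7], [[32, -20, 0], [0, 0, 0], 0.7]]}}

```text
clock: 21.22
eef_pos: [0.6553, 0.2476, 0.1186]
tool_rot: [0.069, 0.998, -0.001, -0.002]
ft_force: [0.8, 0.9, 0.1]
grip_width: 0.06
grasp_force: 0.0
```

{"op": "drive_tool", "data": {"increments": [[[0, 0, -25], [0, 0, 0], 0.7], [[0, 0, -25], [0, 0, 0], 0.7], [[0, 0, -20], [0, 0, 0], 0.7], [[0, 0, 0], [0, 0, 0], 0.7], [[0, 0, 0], [0, 0, 0], 0.7], [[0, 0, 0], [0, 0, 0], 0.7]]}}

```text
clock: 21.72
eef_pos: [0.6554, 0.2493, 0.0511]
tool_rot: [0.069, 0.998, -0.0, -0.0]
ft_force: [1.1, 0.0, 1.0]
grip_width: 0.0598
grasp_force: 0.0
```

{"op": "drive_tool", "data": {"increments": [[[0, 0, -18], [0, 0, 0], 0.7], [[0, 0, -10], [0, 0, 0], 0.7], [[0, 0, -4], [0, 0, 0], 0.7], [[0, 0, 0], [0, 0, 0], 0.7], [[0, 0, 0], [0, 0, 0], 0.7]]}}

```text
clock: 22.13
eef_pos: [0.6555, 0.2492, 0.0195]
tool_rot: [0.069, 0.998, 0.0, 0.0]
ft_force: [0.1, -0.1, 0.4]
grip_width: 0.0597
grasp_force: 0.0
```

{"op": "drive_tool", "data": {"increments": [[[0, 0, 0], [0, 0, 0], 0.55], [[0, 0, 0], [0, 0, 0], 0.5], [[0, 0, 0], [0, 0, 0], 0.4], [[0, 0, 0], [0, 0, 0], 0.3], [[0, 0, 0], [0, 0, 0], 0.0], [[0, 0, 0], [0, 0, 0], 0.0]]}}

```text
clock: 22.63
eef_pos: [0.6562, 0.2494, 0.0206]
tool_rot: [0.069, 0.998, 0.0, 0.001]
ft_force: [-0.7, 0.3, 5.4]
grip_width: 0.037
grasp_force: 60.1
```

{"op": "drive_tool", "data": {"increments": [[[0, 0, 10], [0, 0, 0], 0.0], [[0, 0, 30], [0, 0, 0], 0.0], [[0, 0, 30], [0, 0, 0], 0.0], [[0, 0, 20], [0, 0, 0], 0.0], [[-30, 4, 0], [0, 0, 3.5], 0.0], [[-35, 4, 0], [0, 0, 3.5], 0.0], [[-35, 4, 0], [0, 0, 3.5], 0.0], [[-35, 4, 0], [0, 0, 3.5], 0.0]]}}

```text
clock: 23.3
eef_pos: [0.5187, 0.2648, 0.109]
tool_rot: [-0.054, 0.999, -0.0, -0.0]
ft_force: [-0.4, 1.1, -0.0]
grip_width: 0.0369
grasp_force: 60.3
```

{"op": "drive_tool", "data": {"increments": [[[-35, 4, 0], [0, 0, 0], 0.0], [[-35, 4, 0], [0, 0, 0], 0.0], [[-35, 5, 0], [0, 0, 0], 0.0], [[-35, 5, 0], [0, 0, 0], 0.0], [[-25, 4, 0], [0, 0, 0], 0.0], [[0, 0, -20], [0, 0, 0], 0.0], [[0, 0, 0], [0, 0, 0], 0.0], [[0, 0, 0], [0, 0, 0], 0.0]]}}

```text
clock: 23.97
eef_pos: [0.3547, 0.2867, 0.0888]
tool_rot: [-0.053, 0.999, -0.001, -0.001]
ft_force: [0.0, 0.3, 0.1]
grip_width: 0.0373
grasp_force: 60.5
```

{"op": "drive_tool", "data": {"increments": [[[0, 0, -20], [0, 0, 0], 0.0], [[0, 0, -10], [0, 0, 0], 0.0], [[0, 0, 0], [0, 0, 0], 0.0], [[0, 0, 0], [0, 0, 0], 0.0], [[0, 0, 0], [0, 0, 0], 0.0]]}}

```text
clock: 24.38
eef_pos: [0.3566, 0.2874, 0.0599]
tool_rot: [-0.053, 0.999, 0.0, 0.001]
ft_force: [0.4, -0.2, -0.7]
grip_width: 0.037
grasp_force: 60.5
```

```bash
python3 - <<'E'
from h import *
for n in("scene","top"):
    c=camera(n);p=proj(c,get_obs()["eef_pos"])[0].astype(int)
    im=c["image"][p[1]-50:p[1]+50,p[0]-60:p[0]+60,::-1];L=im if n=="scene" else np.hstack([L,im])
cv2.imwrite("pics/pl.png",cv2.resize(L,None,fx=3.3,fy=3.3,interpolation=cv2.INTER_CUBIC))
print(get_obs()["eef_pos"],get_obs()["tool_rot"])
E
```

```text
[0.35648057 0.28754477 0.05999374] [-5.26635538e-02  9.98611800e-01  5.86374054e-04  8.23561350e-04]
```

View pics/pl.png

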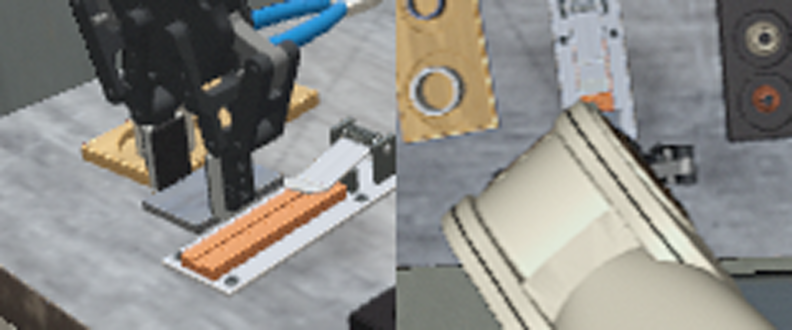

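The plate hangs level and parallel to the bar (left crop, plate at (215,195)). Shifting over the bar and lowering.

{"op": "drive_tool", "data": {"increments": [[[6, -1, -10], [0, 0, 0], 0.0], [[0, 0, -8], [0, 0, 0], 0.0], [[0, 0, -5], [0, 0, 0], 0.0], [[0, 0, 0], [0, 0, 0], 0.0], [[0, 0, 0], [0, 0, 0], 0.0], [[0, 0, -2], [0, 0, 0], 0.0], [[0, 0, 0], [0, 0, 0], 0.0], [[0, 0, 0], [0, 0, 0], 0.0]]}}

```text
clock: 25.15
eef_pos: [0.3614, 0.2861, 0.0341]
tool_rot: [-0.053, 0.999, 0.0, 0.0]
ft_force: [0.8, 0.3, -1.7]
grip_width: 0.037
grasp_force: 60.5
```

```bash
python3 - <<'E'
from h import *
c=camera("scene");p=proj(c,get_obs()["eef_pos"])[0].astype(int)
im=c["image"][p[1]-40:p[1]+40,p[0]-30:p[0]+70,::-1]
cv2.imwrite("pics/pl2.png",cv2.resize(im,None,fx=7,fy=7,interpolation=cv2.INTER_CUBIC))
E
```

```text
(no output)
```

View pics/pl2.png

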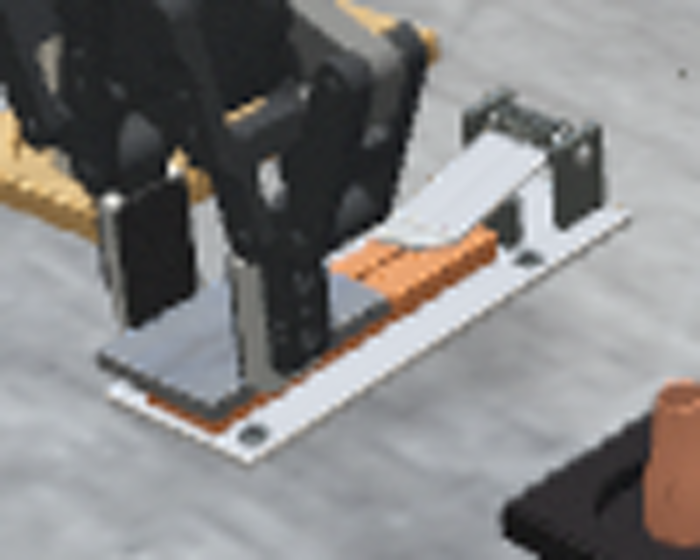

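The plate lies over the bar, parallel to it and just above its top, with the clip mouth clear ahead. Lowering a hair and sliding in along the bar (yaw 0.105).

{"op": "drive_tool", "data": {"increments": [[[0, 0, -1], [0, 0, 0], 0.0], [[6, 0.6, 0], [0, 0, 0], 0.0], [[6, 0.6, 0], [0, 0, 0], 0.0], [[6, 0.7, 0], [0, 0, 0], 0.0], [[5, 0.5, 0], [0, 0, 0], 0.0], [[4, 0.4, 0], [0, 0, 0], 0.0], [[0, 0, 0], [0, 0, 0], 0.0], [[0, 0, 0], [0, 0, 0], 0.0]]}}

```text
clock: 25.87
eef_pos: [0.3889, 0.2887, 0.0329]
tool_rot: [-0.053, 0.999, -0.0, 0.0]
ft_force: [0.2, -0.3, -0.9]
grip_width: 0.0368
grasp_force: 60.4
```

{"op": "drive_tool", "data": {"increments": [[[4, 0.4, 0], [0, 0, 0], 0.0], [[4, 0.4, 0], [0, 0, 0], 0.0], [[4, 0.4, 0], [0, 0, 0], 0.0], [[3, 0.3, 0], [0, 0, 0], 0.0], [[0, 0, 0], [0, 0, 0], 0.0], [[0, 0, 0], [0, 0, 0], 0.0]]}}

```text
clock: 26.37
eef_pos: [0.4044, 0.2905, 0.033]
tool_rot: [-0.053, 0.999, 0.0, 0.001]
ft_force: [0.4, -0.5, -2.5]
grip_width: 0.037
grasp_force: 60.3
```

{"op": "drive_tool", "data": {"increments": [[[2, 0.2, 0], [0, 0, 0], 0.0], [[2, 0.2, 0], [0, 0, 0], 0.0], [[0, 0, 0], [0, 0, 0], 0.0], [[0, 0, 0], [0, 0, 0], 0.0]]}}

```text
clock: 26.7
eef_pos: [0.4077, 0.2907, 0.033]
tool_rot: [-0.053, 0.999, -0.0, 0.0]
ft_force: [-0.6, -0.6, -2.8]
grip_width: 0.0372
grasp_force: 60.3
```

{"op": "drive_tool", "data": {"increments": [[[1, 0.1, 0], [0, 0, 0], 0.0], [[1, 0.1, 0], [0, 0, 0], 0.0], [[0, 0, 0], [0, 0, 0], 0.0]]}}

```text
clock: 26.95
eef_pos: [0.4095, 0.2909, 0.0329]
tool_rot: [-0.053, 0.999, -0.0, -0.0]
ft_force: [-1.3, -0.0, -3.0]
grip_width: 0.0372
grasp_force: 60.3
```

```bash
python3 - <<'E'
from h import *
c=camera("scene");p=proj(c,get_obs()["eef_pos"])[0].astype(int)
im=c["image"][p[1]-40:p[1]+40,p[0]-40:p[0]+60,::-1]
cv2.imwrite("pics/pl3.png",cv2.resize(im,None,fx=7,fy=7,interpolation=cv2.INTER_CUBIC))
E
```

```text
(no output)
```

View pics/pl3.png

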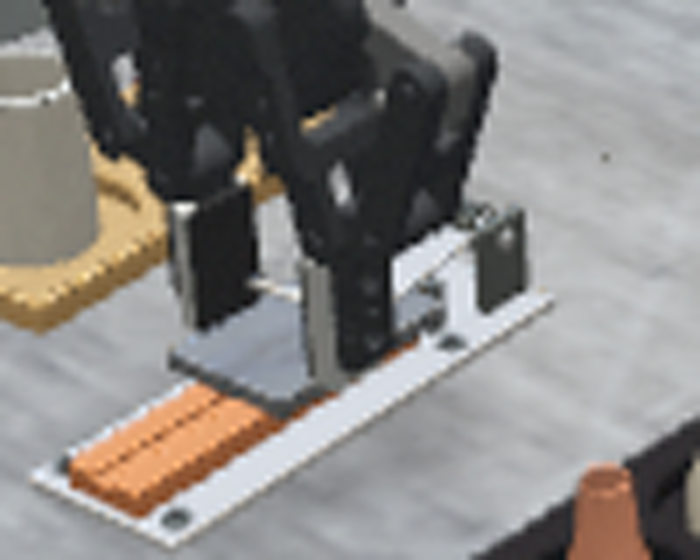

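The plate is under the leaf and near the stop, at (300,350) in the crop. I push on by millimetres until the force shows contact.

{"op": "drive_tool", "data": {"increments": [[[1, 0.1, 0], [0, 0, 0], 0.0], [[1, 0.1, 0], [0, 0, 0], 0.0], [[0, 0, 0], [0, 0, 0], 0.0]]}}

```text
clock: 27.25
eef_pos: [0.4111, 0.2911, 0.0329]
tool_rot: [-0.053, 0.999, -0.0, -0.0]
ft_force: [-2.6, -0.7, -3.2]
grip_width: 0.037
grasp_force: 60.4
```

{"op": "drive_tool", "data": {"increments": [[[1, 0.1, 0], [0, 0, 0], 0.0], [[0, 0, 0], [0, 0, 0], 0.0]]}}

```text
clock: 27.42
eef_pos: [0.4112, 0.291, 0.0327]
tool_rot: [-0.053, 0.999, -0.0, -0.001]
ft_force: [-5.5, -1.1, -1.9]
grip_width: 0.0374
grasp_force: 60.6
```

{"op": "drive_tool", "data": {"increments": [[[1, 0.1, 0], [0, 0, 0], 0.0], [[0, 0, 0], [0, 0, 0], 0.0]]}}

```text
clock: 27.58
eef_pos: [0.4112, 0.2911, 0.0326]
tool_rot: [-0.053, 0.999, -0.0, -0.002]
ft_force: [-7.3, 0.5, 0.7]
grip_width: 0.037
grasp_force: 60.8
```

Firm against the stop (force rises without motion). Relax, open, lift.

{"op": "drive_tool", "data": {"increments": [[[-1.5, -0.1, 0], [0, 0, 0], 0.0], [[0, 0, 0], [0, 0, 0], 0.5], [[0, 0, 0], [0, 0, 0], 0.6], [[0, 0, 0], [0, 0, 0], 0.65], [[0, 0, 0], [0, 0, 0], 0.65], [[0, 0, 15], [0, 0, 0], 0.65], [[0, 0, 30], [0, 0, 0], 0.65], [[0, 0, 40], [0, 0, 0], 0.65]]}}

```text
clock: 28.25
eef_pos: [0.4104, 0.2898, 0.1165]
tool_rot: [-0.053, 0.999, -0.002, -0.002]
ft_force: [0.3, 1.1, -0.9]
grip_width: 0.0556
grasp_force: 0.0
```

{"op": "drive_tool", "data": {"increments": [[[0, 0, 40], [0, 0, 0], 0.65], [[-15, 30, 20], [0, 0, 0], 0.65], [[-15, 30, 20], [0, 0, 0], 0.65], [[-15, 30, 20], [0, 0, 0], 0.65], [[-15, 30, 0], [0, 0, 0], 0.65], [[-15, 30, 0], [0, 0, 0], 0.65], [[-15, 30, 0], [0, 0, 0], 0.65], [[0, 0, 0], [0, 0, 0], 0.65]]}}

```text
clock: 28.92
eef_pos: [0.3196, 0.4765, 0.2183]
tool_rot: [-0.056, 0.998, 0.002, 0.0]
ft_force: [0.3, 0.0, 0.0]
grip_width: 0.0555
grasp_force: 0.0
```

```bash
python3 - <<'E'
from fit import *
S,T=camera("scene"),camera("top")
P=dict(plate_clip=[.412,.291,.105],small_nozzle=[.3976,.1647,0],large_nozzle=[.4436,.1667,0],short_stub=[.4764,.4125,0],tall_stub=[.4131,.4032,0])
M["home"]=box(-.026,.034,-.02,.02,.012,.018);P["home"]=P["plate_clip"]
L=[]
for c,(a,b,d,e) in((S,(150,310,130,330)),(T,(220,310,210,350))):
    f=400/(e-d);im=cv2.resize(np.ascontiguousarray(c["image"][a:b,d:e,::-1]),None,fx=f,fy=f,interpolation=cv2.INTER_CUBIC)
    for n,p in list(P.items())[5:]:
        cv2.polylines(im,[((hull(n,c,p).reshape(-1,2)-[d,a]+.5)*f).astype(np.int32)],True,(0,255,0),1)
    L.append(cv2.copyMakeBorder(im,0,330-im.shape[0],0,0,0))
cv2.imwrite("pics/end.png",np.hstack(L))
E
```

```text
(no output)
```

View pics/end.png

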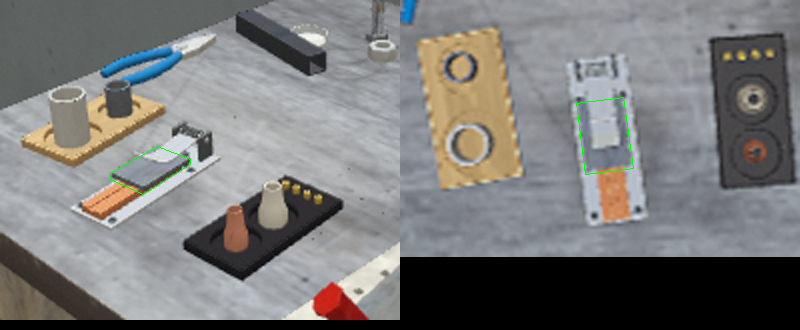

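Both views show all four pieces upright in their pockets, and the plate matching the predicted home outline at (150,170). Nothing touches the gripper, so I hand in.

```bash
python3 -c "
from workcell import job_done
print(job_done())"
```

```text
the job is handed in; nothing more can be done
None
```

The job is handed in at about 29 s of 109 s, with no verdict returned: in the final pictures both nozzles and both stubs stand in their pockets and the plate is home against the stop under the clip, and the arm never went near the electrode box or the cutters.

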